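# Unlock, set and relock the speed selector of a burnisher's control box

## Robot

A 6-joint arm with a two-finger parallel gripper is mounted at the origin on a cart in front of the work surface, level with it; the furniture and walls round the work are solid. World frame = base frame: x ahead of the robot, y to its left, z up, the work surface at z = 0. Lengths are in m, angles in rad, forces in N, time in s.
With the tool pointing down it reaches from about 0.3 to 0.75 m from the base axis. Payload 8.5 kg.
Tool frame: the origin (TCP) lies at the very end of the fingers, on their centre line; the grasp point (between the pads) lies robot.hold_point_z behind it (robot.hold_point_z is the distance from the TCP to the grasp point, in m); z points along the fingers, y is the line along which they close (so a half turn about z gives the same grasp; the last joint's range is limited). The gripper opens to 88 mm and grips with 3 to 60 N. Pads are 18 mm wide; open, the fingers measure 123 mm over their backs; the gripper's body (75 mm by 187 mm) begins 45 mm behind the grasp point.
Start: joints at [-1.383, 0.381, 1.297, -0, 1.464, -0.215], TCP at [0.216, -0.506, 0.239] pointing down, gripper open.
Joint ranges: [-3.11, 3.11], [-0.89, 2.33], [0.22, 2.48], [-1.42, 4.56], [0.17, 2.85], [-2.88, 2.88]. Speed limits (rad/s): [2.39, 2.39, 3.14, 3.14, 3.14, 3.14].

## Interface

Orientations are given as a unit quaternion [x, y, z, w].
In Python, from cell import robot gives the robot as it stands.
- The arm moves only by the tool apply_moves, never from a script. Its argument "steps" is text: rows parted by semicolons, each of 6 numbers parted by spaces: the shift along the tool's x, y, z as a fraction of full scale, then the turn, a rotation vector about the tool's x, y, z as a fraction of full scale. In form: tx ty tz rx ry rz; .... A call has 1 to 20 rows; each row is the pose to reach, as a shift and turn from the pose commanded when the call began, along the tool's axes at that moment; what a row does not reach only later rows make up. Full scale, the value 1, is 0.15 m for a shift and 120 degrees for a turn. A row lasts 1/8 s, in which the tool goes at most 62.5 mm and 10.7 degrees, less where a joint would pass 70% of its speed; a pose out of reach is approached as far as the arm can. A call with a number of a shift or a turn outside -1 to 1 is refused whole. A call with a gripper value outside its range is refused whole. "gripper" is the closure, from 0 (fully open) to 1 (shut), set as the call begins (left out, the last holds). The fingers move at their own pace and stop on an object; the grip force is fixed at half the most. Time passes only in rows, so rows that repeat a pose let the fingers close. It gives the time, the measured TCP pose, the force, the opening and the grip force at its end, in the units of the state.
- robot.observe(): the state, without advancing time (a new reading comes with each control period).
- robot.get_image(name): name is "side" or "top"; returns (picture, depth): 480x640x3 uint8, blue, green, red; 480x640 float32, m along the optical axis (not along the pixel's ray), 0 where there is no reading.
- robot.calibration(name): a dict with "fx", "fy", "cx", "cy" (pixels), "view" (4x4, takes a point from world to camera coordinates). Camera axes: x right, y up, looking along -z (the intrinsics and any distortion apply to the point x, -y, -z); pixel columns grow to the right and rows downward; lengths in m; the calibration is good to about 2 mm. A picture is of the moment at which its call begins. calibration takes no time and is no camera call.
- robot.hand_in(): hands the job in; it is judged then, once.
The state is a dict: "time_s": time; "q": joint angles; "qd": joint speeds; "joint_efforts": joint torques, N m; "position": TCP position; "ee_rot": TCP orientation; "force": force on the tool from outside, world axes, zero at the start; "wrist_torque": the same for the moment, N m; "grip_width": opening from 0.0 (shut) to 1.0 (fully open); "finger_force": force on a finger pad.
Only numpy, scipy, OpenCV 4.12 (cv2) and the standard library are available. Lean on these libraries where they do the work, as an engineer would, in place of code of your own. Each camera call takes 0.05 s, during which the arm holds its last target. There are 200 camera calls.

## Task

The speed selector on the burnisher's sloping control box is locked. Pull the red lock knob straight out and twist it a quarter turn clockwise so that it stays out by itself, turn the black selector clockwise through its clicks until its white pointer rests, in a click, inside the green band, then twist the lock knob back so that its pin drops fully home. Leave the green band as it is set, and do not disturb the things lying around the box.

Things in the scene. Friction and masses are not known exactly. Their poses are not given: they have to be found in the camera images.
- console: grey control box 250 mm wide (its y), 154 mm deep (its x), 36 mm high in front (-x), 108 mm at the back; origin at the centre of its underside. Its face slopes at 25 degrees: outward normal (-0.423, 0, 0.906), up the face (0.906, 0, 0.423), left +y, centre (0, 0, 0.0719) in this frame. Both knobs turn about the normal: come along it, tilted 25 degrees. Clockwise: seen facing it
- selector_grip (a point): on the axis of the black selector (52 mm left of the face's centre), 30 mm out from the face. Its grip bar is 50 mm long, 14 mm thick, 8 to 36 mm out from the face, over a skirt disc of 66 mm diameter that ends 8.5 mm out. Axes turn with it: z = outward normal, x = along the bar to the white pointer, y = across the bar (grip this way)
- selector (a joint): selector angle, rad, grows clockwise, 0 = pointer up the face, stops at +-1.65. Clicks at multiples of 0.5236 (30 degrees; seven white marks, -1.571 to 1.571); about 0.1 N m to leave one; let go off a click it springs to the nearest, unless held by the lock pin. It cannot turn while the pin is home. Starts at -0.52 or -1.05
- selector_pointer (a point): point on the selector 46 mm from its axis in the direction of the white pointer, 4 mm out from the face
- band (a joint): angle of the stiff flat aluminium ring round the selector (82 to 101 mm diameter, 5 mm high) that carries the green band, same sense and zero as the selector. The band spans 0.33 rad either side of this angle, which lies between 0.3 and 1.4
- band_mid (a point): middle of the green band, 46 mm from the selector's axis, 4 mm out from the face
- lock_grip (a point): on the axis of the red lock knob (62 mm right of the face's centre), 36 mm out from the face when home. The knob is a wing 30 mm long, 11 mm thick, 22 to 44 mm out when home, above a steel collar 20 mm wide (32 mm at its foot), 12 mm high. Axes go with it: z = outward normal, x = along the wing (up the face when home), y = across the wing (grip this way)
- lock (a joint): how far the lock knob is out, m: 0 home (pin locks the selector), about 0.009 parked on the collar, 0.012 fully out. Spring force inwards 5 N at home, 8 N fully out. With the selector between clicks the pin cannot go home
- lock_twist (a joint): twist of the lock knob, rad, grows clockwise, stops at 0 and 1.571. It can twist only when more than about 0.008 m out; twisted more than about 0.6 it rests parked on the collar when released, twisted back near 0 its spring drops it home
- snap_pot: bystander: small clear pot with a white lid, 51 mm across, 34 mm high, right of the box; origin at the centre of its underside
- beeswax: bystander: amber wax puck 51 mm across, 18 mm high, in front of the box; origin at the centre of its underside
- spool_tan: bystander: standing spool of tan thread, 42 mm across, 54 mm high, left of the box; origin on its underside about 16 mm from its axis
- slicker: bystander: turned wooden stick 114 mm long, 25 mm thick, in front of the box; origin at the centre of its underside

How it is judged:
By the outcome, as a careful person would: the job done as asked, in the order asked, and still so for the second after the job is handed in, with the robot touching nothing.
It also fails if it takes over 72 s, if anything falls off the work surface, if the arm or the gripper's body presses on something with over 40 N, if the wrist force passes 120 N, or if a joint passes its speed limit or range.

## Working session

There is one attempt and no reset: what is moved stays moved. The work goes in short steps, Python scripts to look and compute and a tool call to move; the robot and the scene stay as the last step left them, time stands still between calls to the robot, and variables do not carry over. Pictures are saved under pics/ and viewed, at most 10 in all, crops included, and the job is handed in when it is done.

Besides the shell and the picture viewer there is one more tool, called after "Emit:" by a JSON object that holds its "method" and its "body", one argument or row to a line. apply_moves: Moves the arm, as the interface text tells. Shift numbers are shares of 0.15 m and turn numbers shares of 120 degrees, none past 1 either way. Its arguments: {"type":"object","properties":{"steps":{"type":"string"},"gripper":{"type":"number"}},"required":["steps"]}

```bash
ls; mkdir -p pics
python3 - <<'E'
from cell import robot
import cv2,numpy as np
print(robot.observe(), robot.hold_point_z)
for n in("top","side"):
    im,d=robot.get_image(n); cv2.imwrite(f"pics/{n}0.png",im); np.save(f"pics/{n}0.npy",d); print(n,robot.calibration(n))
E
```

```text
pics
{'time_s': 0.0, 'q': array([-1.38329724e+00,  3.81190165e-01,  1.29820685e+00, -1.51607411e-05,
        1.46358677e+00, -2.15289790e-01]), 'qd': array([-3.57860452e-04,  8.90840278e-05, -2.09219783e-03, -9.22683966e-04,
        2.24597040e-04,  4.83222662e-04]), 'joint_efforts': array([ 2.20067523e-04, -4.37928700e+01, -2.24556327e+01,  7.13347946e-02,
        3.52383906e-02, -9.91467141e-05]), 'position': array([ 0.21554181, -0.50572249,  0.23815908]), 'ee_rot': array([ 9.79788193e-01,  2.00036530e-01,  2.12929635e-06, -6.95605488e-04]), 'force': array([ 0.0305245 ,  0.12539842, -0.21652032]), 'wrist_torque': array([-0.01244275,  0.01813898,  0.02951832]), 'finger_force': 0.0, 'grip_width': 1.0008487459473279} 0.0187
top {'fx': 486.8124694785262, 'fy': 486.8124694785262, 'cx': 318.91346347375014, 'cy': 243.67512261898113, 'view': array([[ 0.01220657, -0.99991615,  0.00432291, -0.02517835],
       [ 0.99683897,  0.01250819,  0.07845767, -0.59625068],
       [-0.07850516,  0.00335154,  0.99690807, -0.91590617],
       [ 0.        ,  0.        ,  0.        ,  1.        ]])}
side {'fx': 591.9556763391157, 'fy': 591.9556763391157, 'cx': 324.65742322643086, 'cy': 248.3039537716153, 'view': array([[-0.99902852,  0.0408016 , -0.01665067,  0.60491363],
       [-0.03463389, -0.49331787,  0.86915935, -0.0659403 ],
       [ 0.02724902,  0.86889166,  0.49425174, -1.00041345],
       [ 0.        ,  0.        ,  0.        ,  1.        ]])}
```

View pics/top0.png

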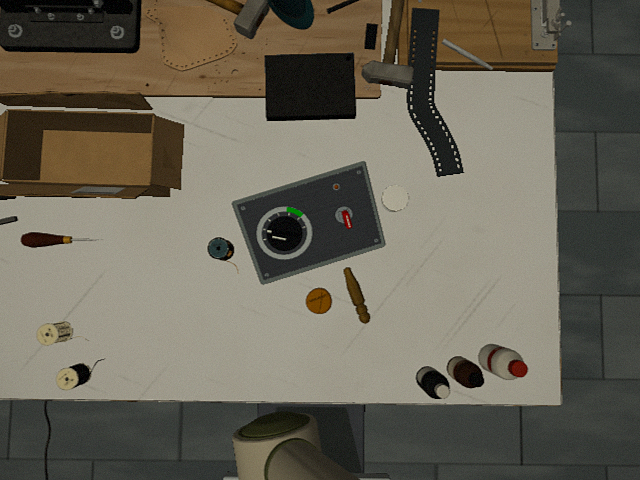

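View pics/side0.png

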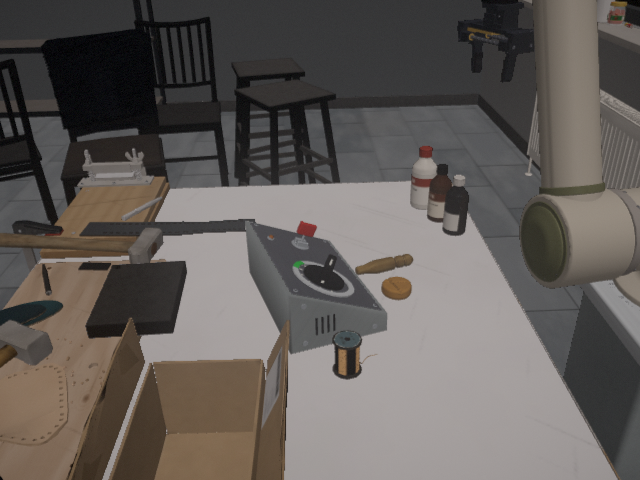

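Both views show the box rotated about 17° left; in top its corners are near (233,203), (365,163), (385,243), (263,283), with the black selector at (284,235), the green band at (296,212) and the red wing at (345,217). I'll enlarge these.

Run:
```python
import cv2
a=cv2.imread("pics/top0.png")[155:295,225:395]; cv2.imwrite("pics/topc.png",cv2.resize(a,None,fx=4.25,fy=4.25,interpolation=cv2.INTER_CUBIC)[:600])
a=cv2.imread("pics/side0.png")[210:355,235:415]; cv2.imwrite("pics/sidec.png",cv2.resize(a,None,fx=4,fy=4,interpolation=cv2.INTER_CUBIC))
```

```text
(no output)
```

View pics/topc.png

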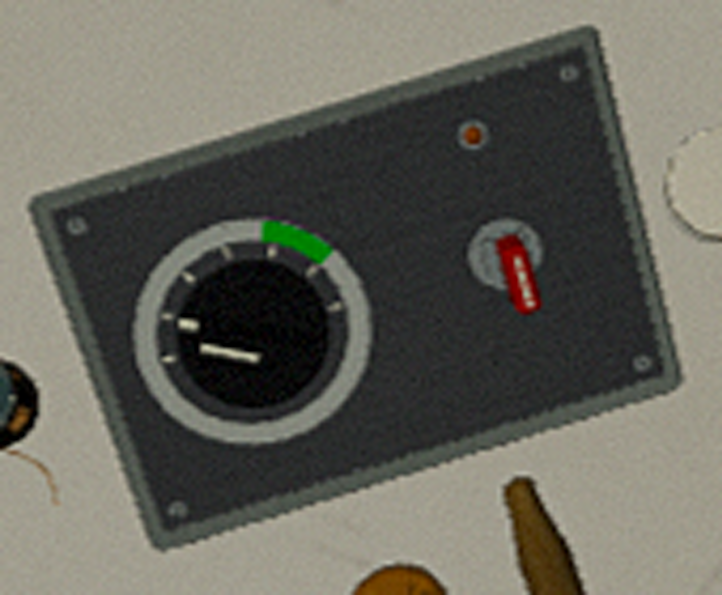

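View pics/sidec.png

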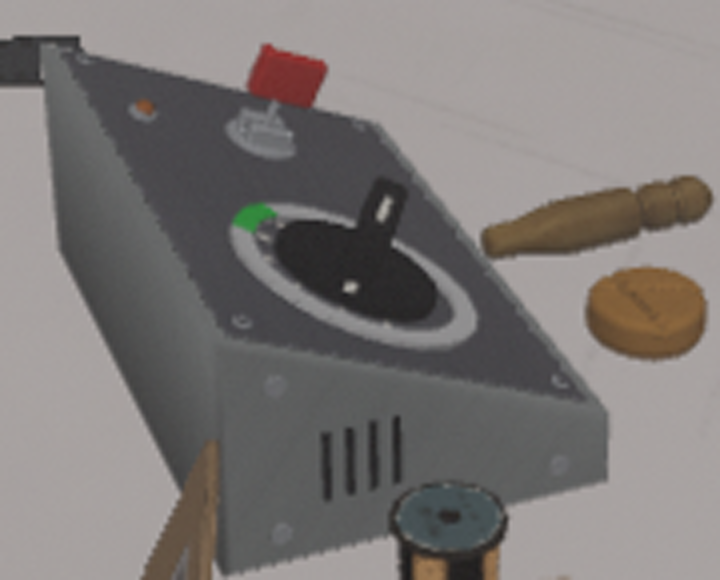

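The crops show the pointer at the -1.05 mark (187,324) and the green band from about (262,230) to (330,250), between the 0.52 and 1.05 marks. Now I'll fit the pose.

```bash
cat > h.py <<'E'
import numpy as np
from cell import robot
from scipy.optimize import least_squares
from scipy.spatial.transform import Rotation as R
NX=np.array([.906308,0,.422618]);NY=np.array([0,1.,0]);NZ=np.array([-.422618,0,.906308]);FC=np.array([0,0,.0719])
def face(l,u,o): return FC+l*NY+u*NX+o*NZ      # left, up, out
def world(p,P): return R.from_euler('z',p[2]).apply(P)+[p[0],p[1],0]
C={n:robot.calibration(n) for n in("top","side")}
def proj(n,W):
    c=C[n]; q=np.atleast_2d(W)@c["view"][:3,:3].T+c["view"][:3,3]
    return np.c_[c["fx"]*q[:,0]/-q[:,2]+c["cx"], -c["fy"]*q[:,1]/-q[:,2]+c["cy"]]
tc=lambda a:(np.array(a,float)+.5)/4.25-.5+[225,155]
sc=lambda a:(np.array(a,float)+.5)/4-.5+[235,210]
def ray(n,px):
    c=C[n]; d=np.array([(px[0]-c["cx"])/c["fx"],-(px[1]-c["cy"])/c["fy"],-1])
    V=c["view"]; return -V[:3,:3].T@V[:3,3], V[:3,:3].T@d
def onface(n,px,p,out):   # -> left, up
    o,d=ray(n,px); r=R.from_euler('z',-p[2]); o=r.apply(o-[p[0],p[1],0])-FC; d=r.apply(d)
    t=(out-o@NZ)/(d@NZ); w=o+t*d; return w@NY,w@NX
E
cat > fit.py <<'E'
from h import *
K=np.array([[.077,.125,.108],[.077,-.125,.108],[-.077,-.125,.036],[-.077,.125,.036]])
T=tc([[33,203],[597,28],[680,383],[160,549]])
S=sc([[218,338],[48,48],[375,122],[607,408],[218,575],[607,482]])
KS=np.vstack([K,[[.077,.125,0],[-.077,.125,0]]])
ring=face(.052,0,.005)
def f(p,w): 
    a=(proj("top",world(p,K))-T).ravel(); a=np.r_[a,(proj("top",world(p,ring))-tc([[253,331]])).ravel()]
    b=(proj("side",world(p,KS))-S).ravel()
    return np.r_[a*w[0],b*w[1]]
for w in((1,0),(0,1),(1,1)):
    r=least_squares(f,[.6,0,.28],args=(w,)); print(w,r.x.round(4),f(r.x,(1,1)).round(1))
p=r.x; np.save("p.npy",p)
for o in(.022,.044): print("wing",((proj("top",world(p,face(-.062,0,o)))-[225,155]+.5)*4.25-.5).round(), ((proj("side",world(p,face(-.062,0,o)))-[235,210]+.5)*4-.5).round())
for nm,px in(("pointer",[187,324]),("band a",[262,230]),("band a2",[265,240]),("band b",[330,250]),("mark0",[227,252]),("mark1.57",[335,307]),("mid",[297,241])):
    l,u=onface("top",tc(px),p,.004); print(nm,np.arctan2(-(l-.052),u).round(3),np.hypot(l-.052,u).round(4))
q=world(p,face(-.062,0,.036)),world(p,face(.052,0,.030)); print(q, R.from_euler('z',p[2]).apply(NZ))
print("hyp",*[onface("top",tc([x,y]),p,.044) for x,y in((523,282),(511,240),(530,308))])
E
python3 fit.py
```

```text
(1, 0) [ 0.6285 -0.0039  0.3167] [-1.5 -0.9  0.4 -1.3  1.9  0.5 -1.4  0.9  0.6  0.9 -3.5  0.7 -4.3 -3.1
 -1.2 -1.1 -0.4  1.5  0.2  3.1 -1.2  2.1]
(0, 1) [ 0.6256 -0.0065  0.3135] [ 0.   0.5  2.1  0.4  3.3  2.2 -0.2  2.3  2.   2.5 -1.7 -0.5 -2.2 -4.
  0.6 -1.8  1.1  0.5  1.9  1.8  0.3  1.1]
(1, 1) [ 0.6268 -0.0048  0.3171] [-1.   0.1  0.9 -0.4  2.4  1.3 -0.9  1.8  1.1  1.9 -2.2  0.3 -3.3 -3.4
 -0.3 -1.3  0.7  1.1  1.4  2.6 -0.2  1.7]
wing [[518. 271.]] [[274.  96.]]
wing [[528. 286.]] [[294.  50.]]
pointer -1.042 0.0308
band a 0.339 0.0481
band a2 0.372 0.0438
band b 0.97 0.0496
mark0 -0.022 0.0407
mark1.57 1.486 0.0359
mid 0.67 0.0462
(array([ 0.63166952, -0.06842625,  0.10452709]), array([0.59852782, 0.04067947, 0.09908924])) [-0.40154254 -0.13179363  0.906308  ]
hyp (np.float64(-0.06052727950420218), np.float64(0.002358072533234698)) (np.float64(-0.0603239949918057), np.float64(0.021273365534215997)) (np.float64(-0.060482926662864894), np.float64(-0.009446063682632911))
```

```bash
cat > fit2.py <<'E'
from h import *
import cv2
p0=np.load("p.npy")
def mask(n):
    hsv=cv2.cvtColor(cv2.imread(f"pics/{n}0.png"),cv2.COLOR_BGR2HSV)
    m=(((hsv[...,0]<8)|(hsv[...,0]>172))&(hsv[...,1]>150)&(hsv[...,2]>60)).astype(np.uint8)
    c=proj(n,world(p0,face(-.062,0,.035)))[0].astype(int); z=np.zeros_like(m); z[c[1]-18:c[1]+18,c[0]-18:c[0]+18]=1
    v,u=np.nonzero(m*z); return np.array([u.mean(),v.mean()]),len(u),(u.min(),u.max(),v.min(),v.max())
red={n:mask(n) for n in C}; print(red)
W=np.array([face(-.062+a,b,o) for a in(-.0055,.0055) for b in(-.015,.015) for o in(.022,.044)])
def hullc(n,p):
    h=cv2.convexHull(proj(n,world(p,W)).astype(np.float32)); m=cv2.moments(h); return np.array([m["m10"]/m["m00"],m["m01"]/m["m00"]])
t=np.linspace(0,2*np.pi,200); RG=np.array([face(.052+.0505*np.sin(a),.0505*np.cos(a),.005) for a in t])
obs={"top":np.r_[tc([133,218]),tc([372,445])],"side":np.r_[sc([230,203]),sc([477,349])]}
def ext(n,p): q=proj(n,world(p,RG)); return np.r_[q.min(0),q.max(0)]
def f(p,ns): return np.concatenate([np.r_[hullc(n,p)-red[n][0],(ext(n,p)-obs[n])/1.4] for n in ns])
for ns in(["top"],["side"],["top","side"]):
    r=least_squares(f,p0,args=(ns,)); print(ns,r.x.round(4),f(r.x,["top","side"]).round(1))
p=r.x; np.save("p2.npy",p)
for i,px in enumerate([[168,359],[187,324],[188,277],[227,252],[272,252],[313,270],[335,307]]):
    l,u=onface("top",tc(px),p,.002); print(i,np.arctan2(-(l-.052),u).round(3),end=" ")
for px in([262,230],[265,240],[330,250],[322,262]):
    l,u=onface("top",tc(px),p,.005); print("band",np.arctan2(-(l-.052),u).round(3),end=" ")
# depth check: face plane points and wing points
for n in C:
    d=np.load(f"pics/{n}0.npy"); 
    for l,u,o in((-.02,0,0),(-.02,.04,0),(-.02,-.05,0),(-.1,0,0),(-.062,0,.044)):
        px=proj(n,world(p,face(l,u,o)))[0].round().astype(int); ro,rd=ray(n,px); X=ro+rd*d[px[1],px[0]]
        X=R.from_euler('z',-p[2]).apply(X-[p[0],p[1],0])-FC; print(n,(l,u,o),(X@NY).round(4),(X@NX).round(4),(X@NZ).round(4))
E
python3 fit2.py
```

```text
{'top': (array([346.4       , 218.92631579]), 95, (np.int64(342), np.int64(352), np.int64(210), np.int64(228))), 'side': (array([305.84459459, 228.15540541]), 148, (np.int64(298), np.int64(315), np.int64(222), np.int64(234)))}
['top'] [ 0.6291 -0.0027  0.3173] [ 0.1 -0.   0.2  0.3 -0.4 -0.2 -1.6  0.4 -1.  -0.4 -1.4 -1.6]
['side'] [0.6265 0.0007 0.3073] [-1.8  1.7 -1.2  1.1 -1.8  0.5  0.3  1.2 -0.   0.3 -0.3 -0.6]
['top', 'side'] [ 0.6277 -0.0022  0.3112] [-0.2  0.9 -0.1  0.7 -0.6  0.2 -0.5  0.5 -0.5 -0.3 -0.9 -1.4]
0 -1.568 1 -1.096 2 -0.505 3 0.026 4 0.536 5 1.049 6 1.557 band 0.39 band 0.43 band 1.017 band 1.039 top (-0.02, 0, 0) 0.0202 0.2813 0.8487
top (-0.02, 0.04, 0) -0.0196 0.0404 -0.0002
top (-0.02, -0.05, 0) -0.0196 -0.0505 -0.0003
top (-0.1, 0, 0) -0.1003 -0.0004 0.0011
top (-0.062, 0, 0.044) -0.0614 -0.0009 0.0428
side (-0.02, 0, 0) -0.018 0.0015 0.0016
side (-0.02, 0.04, 0) -0.015 0.0426 0.0014
side (-0.02, -0.05, 0) 0.0655 0.0025 0.0367
side (-0.1, 0, 0) -0.0952 0.003 0.0013
side (-0.062, 0, 0.044) -0.0628 -0.0009 0.0435
```

```bash
cat >> h.py <<'E'
def go(l,u,out,cw,p=None):
    """fractions for grasp point at face coords (l,u,out), tool y at clockwise angle cw (deg)"""
    p=np.load("p2.npy") if p is None else p
    s=robot.observe(); Rz=R.from_euler('z',p[2]).as_matrix(); c=np.radians(cw)
    y=Rz@(np.cos(c)*NX-np.sin(c)*NY); z=-Rz@NZ; T=np.c_[np.cross(y,z),y,z]
    tgt=world(p,face(l,u,out))+robot.hold_point_z*z
    M=R.from_quat(s["ee_rot"]).as_matrix()
    print("tgt",tgt.round(4),"shift",(M.T@(tgt-s["position"])/.15).round(3),"turn",(R.from_matrix(M.T@T).as_rotvec()/np.radians(120)).round(3))
    print("t",round(s["time_s"],2),"q",s["q"].round(2),"F",s["force"].round(1),"Tq",s["wrist_torque"].round(2),"w",round(s["grip_width"],3))
    X=R.from_euler('z',-p[2]).apply(s["position"]-robot.hold_point_z*M[:,2]-[p[0],p[1],0])-FC
    print("grasp at l,u,out",(X@NY).round(4),(X@NX).round(4),(X@NZ).round(4))
E
python3 -c "
from h import *
go(-.062,0,.136,-90)"
```

```text
tgt [ 0.5995 -0.0764  0.1782] shift [ 3.477 -1.629  0.403] turn [-0.315 -0.015 -1.423]
t 0.1 q [-1.38  0.38  1.3   0.    1.46 -0.22] F [-0.3 -0.4  0.3] Tq [ 0.04  0.04 -0.01] w 1.001
grasp at l,u,out -0.3532 -0.4172 0.3987
```

Emit:
{"method": "apply_moves", "body": {
  "steps": "0 0 -0.4 0 0 0; 0 0 -0.5 0 0 0; 1 -0.45 -0.5 0 0 -0.47; 1 -0.45 -0.5 0 0 -0.47; 1 -0.45 -0.5 0 0 -0.47; 1 -0.45 -0.5 0 0 -0.47; 1 -0.45 -0.5 0 0 -0.47; 1 -0.45 -0.5 0 0 -0.47",
  "gripper": 0.4
}}

```text
time_s: 1.1
position: [0.3272, -0.3848, 0.3134]
ee_rot: [0.768, 0.641, 0.0, -0.0]
force: [0.0, -0.0, -0.5]
grip_width: 0.599
finger_force: 0.0
```

```bash
python3 -c "
from h import *
go(-.062,0,.136,-90)"
```

```text
tgt [ 0.5995 -0.0764  0.1782] shift [2.348 1.418 0.902] turn [-0.214 -0.129 -0.966]
t 1.1 q [-1.1   0.26  1.27 -0.    1.62 -0.92] F [ 0.  -0.  -0.5] Tq [-0.08 -0.06  0.01] w 0.599
grasp at l,u,out -0.2723 -0.2555 0.4063
```

Emit:
{"method": "apply_moves", "body": {
  "steps": "1 0.6 0.1 0 0 -0.48; 1 0.6 0.1 0 0 -0.48; 1 0.6 0.1 0 0 -0.48; 1 0.6 0.1 0 0 -0.48; 1 0.6 0.1 0 0 -0.48; 1 0.6 0.1 0 0 -0.48; 1 0.6 0.1 0 0 -0.48"
}}

```text
time_s: 1.98
position: [0.4429, -0.2539, 0.2985]
ee_rot: [0.366, 0.931, 0.0, -0.0]
force: [0.5, 0.7, 0.4]
grip_width: 0.594
finger_force: 0.0
```

```bash
python3 -c "
from h import *
go(-.062,0,.136,-90)"
```

```text
tgt [ 0.5995 -0.0764  0.1782] shift [0.042 1.578 0.802] turn [-0.11  -0.189 -0.498]
t 1.98 q [-0.75  0.27  1.29  0.    1.58 -1.57] F [0.5 0.7 0.4] Tq [ 0.   -0.19 -0.04] w 0.594
grasp at l,u,out -0.1831 -0.1256 0.3292
```

Emit:
{"method": "apply_moves", "body": {
  "steps": "0 0.9 0.2 -0.11 -0.189 -0.498; 0 0.9 0.2 -0.11 -0.189 -0.498; 0 0.9 0.2 -0.11 -0.189 -0.498; 0 0.9 0.2 -0.11 -0.189 -0.498; 0 0.9 0.2 -0.11 -0.189 -0.498; 0 0.9 0.2 -0.11 -0.189 -0.498; 0 0.9 0.2 -0.11 -0.189 -0.498; 0 0.9 0.2 -0.11 -0.189 -0.498"
}}

```text
time_s: 2.98
position: [0.5349, -0.1553, 0.2688]
ee_rot: [-0.149, 0.965, 0.033, 0.214]
force: [0.6, 0.5, 0.3]
grip_width: 0.605
finger_force: 0.0
```

```bash
python3 -c "
from h import *
go(-.062,0,.136,-90)"
```

```text
tgt [ 0.5995 -0.0764  0.1782] shift [-0.261  0.372  0.788] turn [-0.001 -0.    -0.002]
t 2.98 q [-0.66  0.24  1.49  0.38  1.18 -2.64] F [0.6 0.5 0.3] Tq [0.05 0.04 0.01] w 0.605
grasp at l,u,out -0.1173 -0.0393 0.2543
```

Emit:
{"method": "apply_moves", "body": {
  "steps": "-0.26 0.37 0.4 0 0 0; -0.26 0.37 0.8 0 0 0; -0.26 0.37 0.8 0 0 0; -0.26 0.37 0.8 0 0 0; -0.26 0.37 0.8 0 0 0; -0.26 0.37 0.8 0 0 0"
}}

```text
time_s: 3.72
position: [0.6, -0.0771, 0.178]
ee_rot: [-0.151, 0.964, 0.032, 0.215]
force: [-0.2, 1.2, -0.1]
grip_width: 0.6
finger_force: 0.0
```

Run:
```python
from h import *
import cv2
go(-.062,0,.036,-90)
a,_=robot.get_image("top"); b,_=robot.get_image("side")
for n,i in(("top",a),("side",b)):
    c=proj(n,world(np.load("p2.npy"),face(-.062,0,.05)))[0].astype(int); print(c)
    cv2.imwrite(f"pics/{n}1.png",cv2.resize(i[c[1]-60:c[1]+60,c[0]-50:c[0]+50],None,fx=4,fy=4,interpolation=cv2.INTER_CUBIC))
cv2.imwrite("pics/h1.png",np.hstack([cv2.imread(f"pics/{n}1.png") for n in("top","side")]))
```

```text
tgt [ 0.6397 -0.0634  0.0876] shift [0.003 0.008 0.665] turn [-0.002  0.001 -0.   ]
t 3.73 q [-0.45  0.39  1.54  0.38  0.91 -2.52] F [-0.2  1.2 -0.1] Tq [0.01 0.05 0.  ] w 0.6
grasp at l,u,out -0.0628 0.0001 0.1357
[347 222]
[309 219]
```

View pics/h1.png

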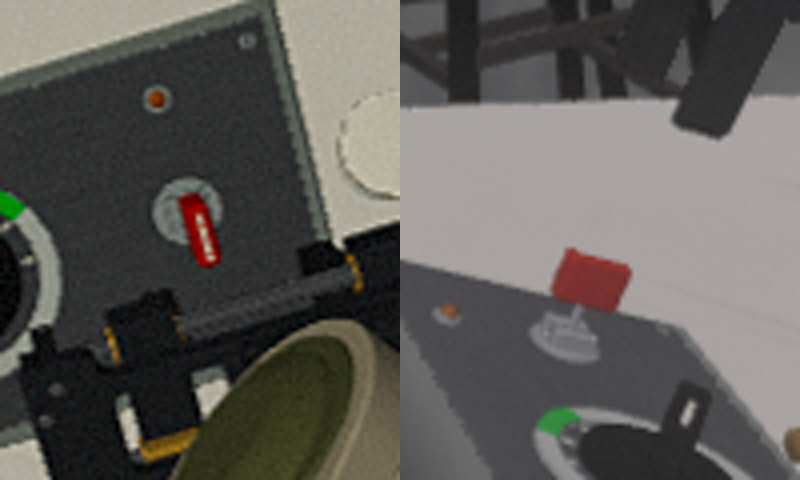

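The crop shows the open fingers at (130,320) and (325,265), symmetric about the red wing at (200,230) and aligned with it. Approaching.

Emit:
{"method": "apply_moves", "body": {
  "steps": "0 0.01 0.3 0 0 0; 0 0.01 0.5 0 0 0; 0 0.01 0.6 0 0 0; 0 0.01 0.66 0 0 0; 0 0.01 0.66 0 0 0; 0 0.01 0.66 0 0 0"
}}

```text
time_s: 4.58
position: [0.6396, -0.0622, 0.0877]
ee_rot: [-0.151, 0.964, 0.033, 0.215]
force: [0.8, -0.3, -0.7]
grip_width: 0.599
finger_force: 0.0
```

Emit:
{"method": "apply_moves", "body": {
  "steps": "0 0 0 0 0 0; 0 0 0 0 0 0; 0 0 0 0 0 0; 0 0 0 0 0 0; 0 0 0 0 0 0; 0 0 0 0 0 0",
  "gripper": 1
}}

```text
time_s: 5.32
position: [0.6401, -0.0636, 0.087]
ee_rot: [-0.151, 0.964, 0.031, 0.215]
force: [0.7, -7.0, -1.1]
grip_width: 0.117
finger_force: 30.0
```

```bash
python3 -c "
from h import *
go(-.062,0,.047,-90)"
```

```text
tgt [ 0.6353 -0.0648  0.0975] shift [-0.     0.002 -0.078] turn [-0.002  0.001  0.   ]
t 5.33 q [-0.39  0.57  1.55  0.42  0.72 -2.55] F [ 0.7 -7.  -1.1] Tq [-0.99  0.1  -0.48] w 0.117
grasp at l,u,out -0.0622 -0.0001 0.0353
```

Emit:
{"method": "apply_moves", "body": {
  "steps": "0 -0.009 -0.02 0 0 0; 0 -0.009 -0.05 0 0 0; 0 -0.009 -0.076 0 0 0; 0 -0.009 -0.076 0 0 0; 0 -0.009 -0.076 0 0 0"
}}

```text
time_s: 5.95
position: [0.6356, -0.0652, 0.0968]
ee_rot: [-0.151, 0.964, 0.032, 0.215]
force: [5.6, -2.6, -6.9]
grip_width: 0.124
finger_force: 30.0
```

```bash
python3 -c "
from h import *
go(-.062,0,.047,-90)
s=robot.observe(); print(R.from_quat(s['ee_rot']).inv().apply(s['force']), s['position'])"
```

```text
tgt [ 0.6353 -0.0648  0.0975] shift [-0.001  0.003 -0.005] turn [-0.001  0.     0.   ]
t 5.95 q [-0.4   0.55  1.55  0.42  0.75 -2.55] F [ 5.6 -2.6 -6.9] Tq [-0.49 -0.37 -0.29] w 0.124
grasp at l,u,out -0.0624 -0.0002 0.0462
[-1.22903662 -4.20003162  8.1603055 ] [ 0.63563641 -0.06521762  0.09679471]
```

Emit:
{"method": "apply_moves", "body": {
  "steps": "0 -0.005 0 0 0 0.08; 0 -0.005 0 0 0 0.16; 0 -0.005 0 0 0 0.24; 0 -0.005 0 0 0 0.32; 0 -0.005 0 0 0 0.4; 0 -0.005 0 0 0 0.48; 0 -0.005 0 0 0 0.56; 0 -0.005 0 0 0 0.64; 0 -0.005 0 0 0 0.7; 0 -0.005 0 0 0 0.74; 0 -0.005 0 0 0 0.745; 0 -0.005 0 0 0 0.745"
}}

```text
time_s: 7.45
position: [0.6358, -0.065, 0.0968]
ee_rot: [0.571, 0.792, 0.174, 0.129]
force: [6.9, 2.0, -6.3]
grip_width: 0.123
finger_force: 30.0
```

```bash
python3 -c "
from h import *
go(-.062,0,.045,0)
s=robot.observe(); print(R.from_quat(s['ee_rot']).inv().apply(s['force']), R.from_quat(s['ee_rot']).inv().apply(s['wrist_torque']))"
```

```text
tgt [ 0.6361 -0.0646  0.0957] shift [ 0.002 -0.     0.008] turn [0.001 0.    0.005]
t 7.45 q [-0.4   0.55  1.55  0.42  0.75 -0.99] F [ 6.9  2.  -6.3] Tq [ 0.08 -0.54 -0.08] w 0.123
grasp at l,u,out -0.0623 0.0001 0.0461
[-0.27941636  3.85593296  8.73358042] [-0.5362023  -0.12171647  0.03203833]
```

Emit:
{"method": "apply_moves", "body": {
  "steps": "0 0 0.01 0 0 0; 0 0 0.012 0 0 0; 0 0 0.012 0 0 0"
}}

```text
time_s: 7.82
position: [0.6366, -0.0648, 0.0952]
ee_rot: [0.571, 0.792, 0.174, 0.129]
force: [6.4, 1.3, -5.5]
grip_width: 0.121
finger_force: 30.0
```

Emit:
{"method": "apply_moves", "body": {
  "steps": "0 0 0 0 0 0; 0 0 0 0 0 0; 0 0 0 0 0 0; 0 0 0 0 0 0; 0 0 -0.15 0 0 0; 0 0 -0.3 0 0 0; 0 0 -0.5 0 0 0; 0 0 -0.5 0 0 0; 0 0 -0.5 0 0 0",
  "gripper": 0.4
}}

```text
time_s: 8.95
position: [0.6059, -0.0746, 0.1626]
ee_rot: [0.571, 0.792, 0.174, 0.129]
force: [0.6, 0.2, 0.2]
grip_width: 0.599
finger_force: 0.0
```

Run:
```python
from h import *
import cv2
go(.052,0,.1,30)
a,_=robot.get_image("top"); b,_=robot.get_image("side")
o=[]
for n,i in(("top",a),("side",b)):
    c=proj(n,world(np.load("p2.npy"),face(0,0,.05)))[0].astype(int); print(c)
    o.append(cv2.resize(i[c[1]-60:c[1]+60,c[0]-80:c[0]+80],(400,300),interpolation=cv2.INTER_CUBIC))
cv2.imwrite("pics/h2.png",np.hstack(o))
```

```text
tgt [0.5791 0.0368 0.1456] shift [0.762 0.012 0.126] turn [0.    0.    0.255]
t 8.95 q [-0.44  0.42  1.55  0.38  0.88 -0.96] F [0.6 0.2 0.2] Tq [-0.08  0.08 -0.01] w 0.599
grasp at l,u,out -0.0623 -0.0006 0.119
[313 233]
[321 236]
```

View pics/h2.png

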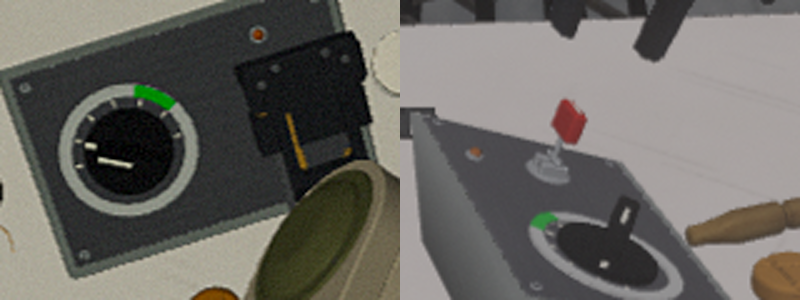

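The side crop shows the red wing turned edge-wise and raised at (570,120), i.e. parked. The selector is still at -1.05. I'll move to the selector.

Emit:
{"method": "apply_moves", "body": {
  "steps": "0.3 0 0 0 0 0.08; 0.55 0 0 0 0 0.16; 0.76 0.01 0.1 0 0 0.255; 0.76 0.01 0.12 0 0 0.255; 0.76 0.01 0.12 0 0 0.255; 0.76 0.01 0.12 0 0 0.255"
}}

```text
time_s: 9.8
position: [0.5791, 0.0351, 0.1471]
ee_rot: [0.759, 0.614, 0.202, 0.079]
force: [0.7, -0.3, -0.2]
grip_width: 0.604
finger_force: 0.0
```

```bash
python3 -c "
from h import *
go(.052,0,.032,30)"
```

```text
tgt [0.6064 0.0456 0.084 ] shift [ 0.009 -0.007  0.464] turn [0.001 0.001 0.001]
t 9.8 q [-0.24  0.38  1.67  0.34  0.74 -0.24] F [ 0.7 -0.3 -0.2] Tq [-0.13  0.09  0.  ] w 0.604
grasp at l,u,out 0.0504 0.0001 0.1017
```

Emit:
{"method": "apply_moves", "body": {
  "steps": "0.01 -0.005 0.2 0 0 0; 0.01 -0.005 0.35 0 0 0; 0.01 -0.005 0.44 0 0 0; 0.01 -0.005 0.46 0 0 0; 0.01 -0.005 0.46 0 0 0; 0.01 -0.005 0.46 0 0 0"
}}

```text
time_s: 10.55
position: [0.6061, 0.0465, 0.0854]
ee_rot: [0.759, 0.613, 0.202, 0.079]
force: [-0.6, 0.0, -1.0]
grip_width: 0.603
finger_force: 0.0
```

Emit:
{"method": "apply_moves", "body": {
  "steps": "0 0 0 0 0 0; 0 0 0 0 0 0; 0 0 0 0 0 0; 0 0 0 0 0 0; 0 0 0 0 0 0; 0 0 0 0 0 0",
  "gripper": 1
}}

```text
time_s: 11.3
position: [0.6062, 0.0466, 0.0847]
ee_rot: [0.759, 0.613, 0.202, 0.079]
force: [0.5, -1.2, 0.8]
grip_width: 0.156
finger_force: 30.0
```

```bash
python3 -c "
from h import *
go(.052,0,.032,30)
s=robot.observe(); print(R.from_quat(s['ee_rot']).inv().apply(s['force']), R.from_quat(s['ee_rot']).inv().apply(s['wrist_torque']))"
```

```text
tgt [0.6064 0.0456 0.084 ] shift [-0.007  0.001  0.005] turn [0.001 0.    0.   ]
t 11.3 q [-0.21  0.51  1.67  0.38  0.6  -0.27] F [ 0.5 -1.2  0.8] Tq [-0.13 -0.   -0.02] w 0.156
grasp at l,u,out 0.053 0.0003 0.0327
[-0.90183817  0.97001033 -0.65621391] [-0.0279651  -0.12002472 -0.03829253]
```

Emit:
{"method": "apply_moves", "body": {
  "steps": "-0.005 0 0 0 0 0.08; -0.005 0 0 0 0 0.16; -0.005 0 0 0 0 0.24; -0.005 0 0 0 0 0.32; -0.005 0 0 0 0 0.4; -0.005 0 0 0 0 0.48; -0.005 0 0 0 0 0.56; -0.005 0 0 0 0 0.64; -0.005 0 0 0 0 0.7; -0.005 0 0 0 0 0.74; -0.005 0 0 0 0 0.75; -0.005 0 0 0 0 0.75; -0.005 0 0 0 0 0.75"
}}

```text
time_s: 12.92
position: [0.6074, 0.0445, 0.085]
ee_rot: [0.97, -0.104, 0.2, -0.086]
force: [6.4, -6.9, -2.0]
grip_width: 0.153
finger_force: 30.0
```

```bash
python3 -c "
from h import *
go(.052,0,.032,120)
s=robot.observe(); print(R.from_quat(s['ee_rot']).inv().apply(s['force']), R.from_quat(s['ee_rot']).inv().apply(s['wrist_torque']))"
```

```text
tgt [0.6064 0.0456 0.084 ] shift [-0.01  -0.004  0.005] turn [ 0.001 -0.003  0.   ]
t 12.93 q [-0.21  0.52  1.67  0.38  0.6   1.3 ] F [ 6.4 -6.9 -2. ] Tq [-0.87 -0.43 -0.46] w 0.153
grasp at l,u,out 0.0508 0.0009 0.0327
[6.68312374 5.96975188 3.53337561] [-0.85206412  0.65115841  0.0041938 ]
```

Emit:
{"method": "apply_moves", "body": {
  "steps": "0 0 0 0 0 0; 0 0 0 0 0 0; 0 0 0 0 0 0; 0 0 0 0 0 0; 0 0 -0.15 0 0 0; 0 0 -0.3 0 0 0; 0 0 -0.5 0 0 0; 0 0 -0.5 0 0 0; -0.4 0.6 -0.6 0 0 0; -0.4 0.6 -0.6 0 0 0; -0.4 0.6 -0.6 0 0 0",
  "gripper": 0.4
}}

```text
time_s: 14.3
position: [0.4991, -0.0395, 0.1235]
ee_rot: [0.971, -0.105, 0.197, -0.087]
force: [0.8, 0.1, 0.3]
grip_width: 0.598
finger_force: 0.0
```

```bash
cat > look.py <<'E'
from h import *
import cv2,sys
a,_=robot.get_image("top"); b,_=robot.get_image("side")
cv2.imwrite("pics/"+sys.argv[1],np.hstack([cv2.resize(i[y:y+126,x:x+168],(400,300),interpolation=cv2.INTER_CUBIC) for i,x,y in((a,225,160),(b,240,205))]))
E
python3 look.py h3.png; python3 -c "
from h import *
go(-.062,0,.12,0)"
```

```text
tgt [ 0.6059 -0.0743  0.1637] shift [0.781 0.058 0.015] turn [ 0.001  0.    -1.   ]
t 14.4 q [-0.47  0.31  1.89  0.49  0.68  0.97] F [-0.3  0.   0.7] Tq [-0.06  0.12  0.02] w 0.601
grasp at l,u,out 0.0043 -0.0971 0.1221
```

View pics/h3.png

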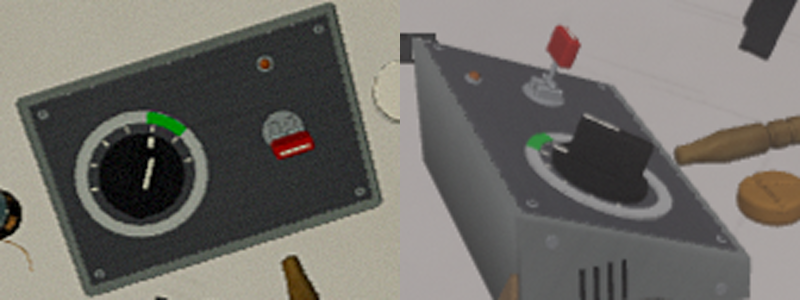

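The pointer (151,143) sits on the 0.52 mark, inside the green band (147–187), and the lock is still parked out. Returning to the lock knob.

Emit:
{"method": "apply_moves", "body": {
  "steps": "0 0 -0.1 0 0 -0.08; 0.1 0 -0.1 0 0 -0.16; 0.2 0 -0.1 0 0 -0.24; 0.4 0 -0.1 0 0 -0.32; 0.6 0.05 -0.1 0 0 -0.4; 0.78 0.06 -0.1 0 0 -0.48; 0.78 0.06 -0.1 0 0 -0.56; 0.78 0.06 -0.1 0 0 -0.64; 0.78 0.06 -0.1 0 0 -0.72; 0.78 0.06 -0.1 0 0 -0.8; 0.78 0.06 0 0 0 -0.88; 0.78 0.06 0 0 0 -0.96; 0.78 0.06 0 0 0 -1; 0.78 0.06 0 0 0 -1; 0.78 0.06 0 0 0 -1"
}}

```text
time_s: 16.27
position: [0.6049, -0.0738, 0.166]
ee_rot: [0.575, 0.789, 0.175, 0.128]
force: [-0.5, 0.8, 0.3]
grip_width: 0.603
finger_force: 0.0
```

```bash
python3 -c "
from h import *
go(-.0625,0,.0445,-.6)"
```

```text
tgt [ 0.6365 -0.065   0.0953] shift [-0.008 -0.002  0.52 ] turn [ 0.     0.    -0.005]
t 16.27 q [-0.44  0.41  1.55  0.38  0.89 -0.95] F [-0.5  0.8  0.3] Tq [-0.08  0.1  -0.05] w 0.603
grasp at l,u,out -0.0612 0.0002 0.1225
```

Emit:
{"method": "apply_moves", "body": {
  "steps": "-0.008 0 0.2 0 0 -0.005; -0.008 0 0.38 0 0 -0.005; -0.008 0 0.48 0 0 -0.005; -0.008 0 0.52 0 0 -0.005; -0.008 0 0.52 0 0 -0.005; -0.008 0 0.52 0 0 -0.005"
}}

```text
time_s: 17.02
position: [0.6364, -0.0658, 0.0963]
ee_rot: [0.571, 0.792, 0.174, 0.13]
force: [0.7, -0.4, -0.4]
grip_width: 0.6
finger_force: 0.0
```

Emit:
{"method": "apply_moves", "body": {
  "steps": "0 0 0 0 0 0; 0 0 0 0 0 0; 0 0 0 0 0 0; 0 0 0 0 0 0; 0 0 0 0 0 0; 0 0 0 0 0 0; 0 0 -0.013 0 0 0; 0 0 -0.013 0 0 0; 0 0 -0.013 0 0 0",
  "gripper": 1
}}

```text
time_s: 18.15
position: [0.6359, -0.0657, 0.0969]
ee_rot: [0.571, 0.792, 0.174, 0.129]
force: [7.2, 2.9, -5.6]
grip_width: 0.119
finger_force: 30.0
```

```bash
python3 -c "
from h import *
go(-.0625,0,.0465,-90)
s=robot.observe(); print(R.from_quat(s['ee_rot']).inv().apply(s['force']), R.from_quat(s['ee_rot']).inv().apply(s['wrist_torque']))"
```

```text
tgt [ 0.6357 -0.0652  0.0971] shift [ 0.004 -0.    -0.001] turn [-0.     0.001 -0.745]
t 18.15 q [-0.4   0.55  1.55  0.42  0.75 -0.99] F [ 7.2  2.9 -5.6] Tq [ 0.15 -0.6   0.01] w 0.119
grasp at l,u,out -0.063 -0.0 0.0463
[0.49685565 4.66036367 8.30539723] [-0.61258928 -0.03936367 -0.02348597]
```

Emit:
{"method": "apply_moves", "body": {
  "steps": "0 0 0 0 0 -0.08; 0 0 0 0 0 -0.16; 0 0 0 0 0 -0.24; 0 0 0 0 0 -0.32; 0 0 0 0 0 -0.4; 0 0 0 0 0 -0.48; 0 0 0 0 0 -0.56; 0 0 0 0 0 -0.64; 0 0 0 0 0 -0.7; 0 0 0 0 0 -0.74; 0 0 0 0 0 -0.75; 0 0 0 0 0 -0.75; 0 0 0 0 0 -0.75; 0 0 0.03 0 0 -0.75; 0 0 0.06 0 0 -0.75; 0 0 0.073 0 0 -0.75; 0 0 0.073 0 0 -0.75"
}}

```text
time_s: 20.27
position: [0.6402, -0.064, 0.0881]
ee_rot: [-0.157, 0.963, 0.032, 0.215]
force: [0.5, 2.8, 5.4]
grip_width: 0.121
finger_force: 30.0
```

```bash
python3 -c "
from h import *
go(-.0625,0,.035,-90)
s=robot.observe(); print(R.from_quat(s['ee_rot']).inv().apply(s['force']), R.from_quat(s['ee_rot']).inv().apply(s['wrist_torque']))"
```

```text
tgt [ 0.6403 -0.0638  0.0867] shift [0.003 0.001 0.009] turn [-0.001  0.001  0.005]
t 20.27 q [-0.39  0.56  1.55  0.42  0.73 -2.56] F [0.5 2.8 5.4] Tq [ 0.7  -0.33  0.16] w 0.121
grasp at l,u,out -0.0627 0.0004 0.0363
[-3.53936479  2.48340875 -4.3347026 ] [-0.57601982 -0.53572244  0.09288768]
```

Emit:
{"method": "apply_moves", "body": {
  "steps": "0 0 0 0 0 0; 0 0 0 0 0 0; 0 0 0 0 0 0; 0 0 0 0 0 0; 0 0 -0.15 0 0 0; 0 0 -0.3 0 0 0; 0 0 -0.5 0 0 0; 0 0 -0.7 0 0 0; -0.7 0 -0.9 0 0 0; -0.7 0 -0.9 0 0 0; -0.7 0 -0.9 0 0 0; -0.7 0 -0.9 0 0 0",
  "gripper": 0.4
}}

```text
time_s: 21.78
position: [0.6747, -0.0515, 0.2526]
ee_rot: [-0.156, 0.964, 0.032, 0.213]
force: [-0.1, -0.7, -0.3]
grip_width: 0.599
finger_force: 0.0
```

```bash
python3 look.py h4.png
python3 - <<'E'
from h import *
import cv2
p=np.load("p2.npy"); im,d=robot.get_image("side"); d0=np.load("pics/side0.npy"); i0=cv2.imread("pics/side0.png")
for i in(i0,im):
    h=cv2.cvtColor(i,cv2.COLOR_BGR2HSV)[210:245,285:325]
    v,u=np.nonzero(((h[...,0]<8)|(h[...,0]>172))&(h[...,1]>150)&(h[...,2]>60)); print(u.mean()+285,v.mean()+210,len(u),u.min(),u.max(),v.min(),v.max())
E
```

```text
305.8445945945946 228.15540540540542 148 13 30 12 24
305.9403973509934 228.25827814569536 151 13 30 12 24
```

View pics/h4.png

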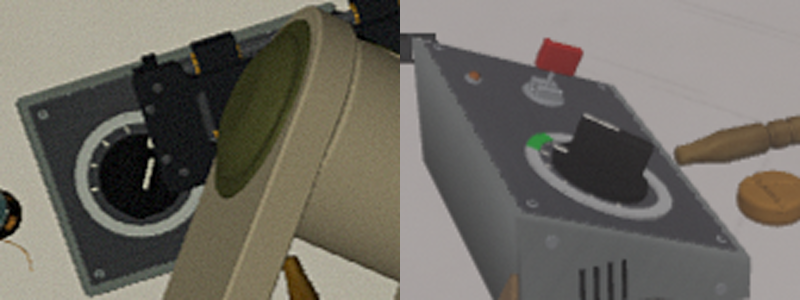

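The red wing's side-view centroid, (305.9, 228.3), is within 0.1 px of where it started, so the knob is fully home. The selector and band are unchanged, and the arm is clear of everything.

```bash
python3 -c "
from cell import robot
print(robot.hand_in())"
```

```text
the job is handed in; nothing more can be done
None
```

The job is handed in at about 22 s: the selector rests in the +30° (0.52 rad) click inside the green band, and the lock knob is twisted back with its pin fully home. The band is as it was set, and I touched nothing around the box.

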